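# Pack the hole saws into their case

### The job

Put the four hole saws scattered on the bench back into their case, each standing upright, teeth down, on the floor of its own well: the smallest saw in the smallest well, and so on up to the largest in the largest. The pipe cap and the pipe plug that stand among them do not belong in the case: leave them where they are.

Things in the scene. Friction and masses are not known exactly. Their poses are not given: they have to be found in the camera images.
- saw_28: the smallest of four hole saws: a dark steel cup 28 mm in diameter and 42 mm tall standing teeth down, closed flat on top, with a bright collar (18 mm diameter, from 42 to 50 mm height) and on its axis a bright upright round shank, 11 mm in diameter, from 50 to 92 mm height, to take hold of it by. Loose, 60 to 340 g. Origin: centre of the underside; z up along the shank
- saw_38: the second smallest of four hole saws: a dark steel cup 38 mm in diameter and 42 mm tall standing teeth down, closed flat on top, with a bright collar (18 mm diameter, from 42 to 50 mm height) and on its axis a bright upright round shank, 11 mm in diameter, from 50 to 92 mm height, to take hold of it by. Loose, 60 to 340 g. Origin: centre of the underside; z up along the shank
- saw_48: the second largest of four hole saws: a dark steel cup 48 mm in diameter and 42 mm tall standing teeth down, closed flat on top, with a bright collar (18 mm diameter, from 42 to 50 mm height) and on its axis a bright upright round shank, 11 mm in diameter, from 50 to 92 mm height, to take hold of it by. Loose, 60 to 340 g. Origin: centre of the underside; z up along the shank
- saw_60: the largest of four hole saws: a dark steel cup 60 mm in diameter and 42 mm tall standing teeth down, closed flat on top, with a bright collar (18 mm diameter, from 42 to 50 mm height) and on its axis a bright upright round shank, 11 mm in diameter, from 50 to 92 mm height, to take hold of it by. Loose, 60 to 340 g. Origin: centre of the underside; z up along the shank
- nest_44: nest with the smallest well, for the 28 mm saw: grey plastic block 88 x 88 x 30 mm, a round well 44 mm in diameter in its middle, open on top, 24 mm deep, floor 6 mm above the underside. The four nests, in any arrangement, are fixed two by two in a black open case (190 x 190 mm, 33 mm high) fixed to the bench; their tops are 36 mm above the bench. Origin: centre of the underside; z up
- nest_54: nest with the second smallest well, for the 38 mm saw: grey plastic block 88 x 88 x 30 mm, a round well 54 mm in diameter in its middle, open on top, 24 mm deep, floor 6 mm above the underside. The four nests, in any arrangement, are fixed two by two in a black open case (190 x 190 mm, 33 mm high) fixed to the bench; their tops are 36 mm above the bench. Origin: centre of the underside; z up
- nest_64: nest with the second largest well, for the 48 mm saw: grey plastic block 88 x 88 x 30 mm, a round well 64 mm in diameter in its middle, open on top, 24 mm deep, floor 6 mm above the underside. The four nests, in any arrangement, are fixed two by two in a black open case (190 x 190 mm, 33 mm high) fixed to the bench; their tops are 36 mm above the bench. Origin: centre of the underside; z up
- nest_76: nest with the largest well, for the 60 mm saw: grey plastic block 88 x 88 x 30 mm, a round well 76 mm in diameter in its middle, open on top, 24 mm deep, floor 6 mm above the underside. The four nests, in any arrangement, are fixed two by two in a black open case (190 x 190 mm, 33 mm high) fixed to the bench; their tops are 36 mm above the bench. Origin: centre of the underside; z up
- pipe_cap: a look-alike, not a hole saw: dark iron pipe cap, 48 mm in diameter at its foot, 45 mm tall, with a domed top and no shank. Loose. Origin: centre of the underside. To be left where it stands
- pipe_plug: a look-alike, not a hole saw: dark iron pipe plug, 38 mm in diameter and 30 mm tall with a square head 19 x 19 mm on top, 48 mm tall in all, no shank. Loose. Origin: centre of the underside. To be left where it stands
Things that resemble listed ones, but are neither listed nor needed, are in the scene too. Leave any green or red look-alike of the saw_60 alone.

How it is judged:
By the outcome, as a careful person would: the job done as asked, in the order asked, and still so for the second after the job is handed in, with the robot touching nothing.
It also fails if it takes over 109 s, if anything falls off the work surface, if the arm or the gripper's body presses on something with over 40 N, if the wrist force passes 120 N, or if a joint passes its speed limit or range.

### The arm

A 6-joint arm with a two-finger parallel gripper is mounted at the origin on the work surface. World frame = base frame: x ahead of the robot, y to its left, z up, the work surface at z = 0. Lengths are in m, angles in rad, forces in N, time in s.
With the tool pointing down it reaches from about 0.35 to 0.975 m from the base axis. Payload 4.9 kg.
Tool frame: the origin (TCP) lies at the very end of the fingers, on their centre line; the grasp point (between the pads) lies 19 mm behind it; z points along the fingers, y is the line along which they close (so a half turn about z gives the same grasp; the last joint's range is limited). The gripper opens to 85 mm and grips with 20 to 120 N. Pads are 22 mm wide; open, the fingers measure 114 mm over their backs; the gripper's body (76 mm by 85 mm) begins 54 mm behind the grasp point. The pads swing forward as they close: fully open they stand 13 mm farther back than shut.
Start: joints at [-1.272, 0.053, 1.613, -0, 1.476, -0.119], TCP at [0.254, -0.571, 0.231] pointing down, gripper open.
Joint ranges: [-3.01, 3.01], [-1.01, 2.22], [0.06, 2.58], [-1.02, 4.17], [0.09, 2.62], [-3.14, 3.14]. Speed limits (rad/s): [2.57, 2.57, 3.14, 3.14, 3.14, 3.14].

### API

Orientations are given as a unit quaternion [w, x, y, z].
In Python, from plant import state, optics, ticket, nets gives the robot as it stands. The module is installed in compiled form; this text tells all that it offers.
- The arm moves only by the shell command python3 -m inch 'ROWS' [OPENING]. ROWS is JSON, a list of rows, each an object of numbers: "dx", "dy", "dz": the shift along the tool's x, y, z as a fraction of full scale; "rx", "ry", "rz": the turn, a rotation vector about the tool's x, y, z as a fraction of full scale. In form: [{"dx": .., "dy": .., "dz": .., "rx": .., "ry": .., "rz": ..}, ...]. A call has 1 to 5 rows; each row is the pose to reach, as a shift and turn from the pose commanded when the call began, along the tool's axes at that moment; what a row does not reach only later rows make up. Full scale, the value 1, is 0.8 m for a shift and 1.5 rad for a turn. A row lasts 1/10 s, in which the tool goes at most 50 mm and 8.59 degrees, less where a joint would pass 70% of its speed; a pose out of reach is approached as far as the arm can. A call with a number of a shift or a turn outside -1 to 1 is refused whole. A call with a gripper value outside its range is refused whole. OPENING is the opening, from -1 (shut) to 1 (fully open), set as the call begins (- or left out, the last holds). The fingers move at their own pace and stop on an object; the grip force is fixed at half the most. Time passes only in rows, so rows that repeat a pose let the fingers close. It gives the time, the measured TCP pose, the force, the opening and the grip force at its end, in the units of the state.
- state(): the state, without advancing time (a new reading comes with each control period).
- optics.grab_frame(name): name is "scene" or "top" or "wrist"; returns the picture (420x560x3 uint8, red, green, blue); there is no depth.
- optics.camera_info(name): a dict with "fx", "fy", "cx", "cy" (pixels), "R" (3x3) and "t" (3): a world point X has camera coordinates R X + t. Camera axes: x right, y down, z forward; pixel columns grow to the right and rows downward; lengths in m; the calibration is good to about 2 mm. A picture is of the moment at which its call begins: read the wrist's pose just before it. camera_info takes no time and is no camera call; for the wrist camera it gives the pose at the moment of the call.
- ticket.job_done(): hands the job in; it is judged then, once.
Trained networks look in the newest picture that a camera, given by its name, has taken for a name from the list of things; names that differ only in an ending like _2 or _b are one class to them, and where a whole thing is asked for, a point or a joint stands for the part that bears it (a point fixed in the world has none). Each returns a list of dicts, best first, with "confidence" (0 to 1); they miss things now and then, are a little off and sometimes report something else, mostly with a low value. They report only what shows in the picture. A call takes as long as a camera call. They do not tell look-alikes from the thing itself.
- nets.boxes_of(camera, name): "bbox" ([centre column, centre row, width, height] in pixels, round what is visible of it).
- nets.outline_of(camera, name): "pixels" (420x560 bool, what is visible of it) and "bbox" ([centre column, centre row, width, height] in pixels, round what is visible of it).
The state is a dict: "time": time; "joint_pos": joint angles; "joint_vel": joint speeds; "joint_efforts": joint torques, N m; "tool_pos": TCP position; "tool_rot": TCP orientation; "contact_force": force on the tool from outside, world axes, zero at the start; "ft_torque": the same for the moment, N m; "gripper_width": opening from 0.0 (shut) to 1.0 (fully open); "grasp_force": force on a finger pad.
Only numpy, scipy, OpenCV 4.12 (cv2) and the standard library are available. Lean on these libraries where they do the work, as an engineer would, in place of code of your own. Each camera call takes 0.05 s, during which the arm holds its last target. There are 200 camera calls.

## Working session

There is one attempt and no reset: what is moved stays moved. The work goes in short steps, Python scripts to look and compute and a shell command to move; the robot and the scene stay as the last step left them, time stands still between calls to the robot, and variables do not carry over. Pictures are saved under pics/ and viewed, at most 14 in all, crops included, and the job is handed in when it is done.

```bash
mkdir -p pics; python3 - <<'E'
from plant import state, optics
import cv2,numpy as np
s=state();print(s)
for n in("scene","top"):
    f=optics.grab_frame(n);cv2.imwrite(f"pics/{n}0.png",f[:,:,::-1])
    print(n,optics.camera_info(n))
E
```

```text
{'time': 0.0, 'joint_pos': array([-1.27201309e+00,  5.33337994e-02,  1.61427304e+00,  1.41444869e-05,
        1.47597902e+00, -1.19020953e-01]), 'joint_vel': array([ 3.12828789e-05,  6.22120944e-04,  1.42183520e-03, -4.75662536e-04,
        6.93513706e-04,  6.55060416e-04]), 'joint_efforts': array([ 1.18053867e-03, -3.93687236e+01, -3.70169592e+01, -5.17092383e-05,
        7.06895051e-03, -7.07742664e-07]), 'tool_pos': array([ 0.25340848, -0.57065758,  0.23008982]), 'tool_rot': array([-9.93214146e-04,  9.78258849e-01,  2.07385223e-01, -8.24440579e-05]), 'contact_force': array([ 0.20074487, -0.18397809, -0.50257414]), 'ft_torque': array([-0.04213225,  0.01379503, -0.00395887]), 'grasp_force': 0.0, 'gripper_width': 1.0032212312386628}
scene {'fx': 391.2187584607148, 'fy': 391.2187584607148, 'cx': 280.96672896829966, 'cy': 218.55511225886002, 'R': array([[ 0.75738477,  0.65286224,  0.01179885],
       [ 0.44489566, -0.50272819, -0.7411695 ],
       [-0.47794996,  0.56659974, -0.67121425]]), 't': array([-0.36693211, -0.27073575,  1.16523892])}
top {'fx': 500.6617807928699, 'fy': 500.6617807928699, 'cx': 273.73469127304514, 'cy': 203.69006673753222, 'R': array([[ 0.02842243, -0.99942701, -0.01837968],
       [-0.99822392, -0.02741555, -0.0528903 ],
       [ 0.05235611,  0.01985031, -0.99843117]]), 't': array([-0.09444483,  0.56024987,  1.34179754])}
```

View pics/top0.png

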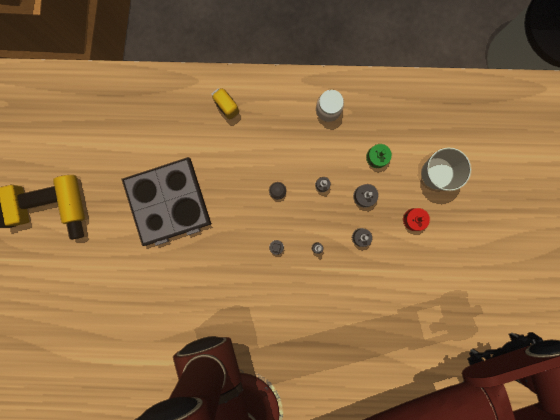

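View pics/scene0.png

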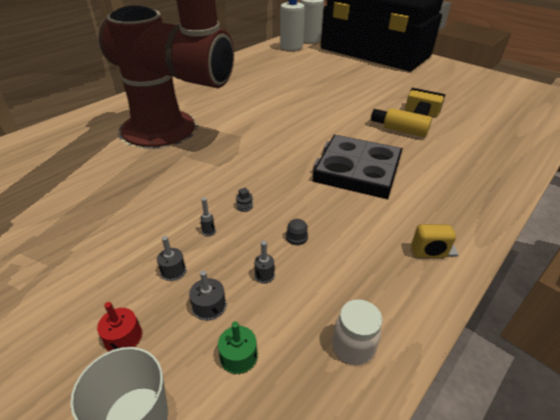

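```bash
cat > h.py <<'E'
import numpy as np,cv2
from plant import state, optics, nets
from scipy.optimize import least_squares
def proj(ci,X):
    c=np.asarray(X)@ci["R"].T+ci["t"]; return np.c_[ci["fx"]*c[:,0]/c[:,2]+ci["cx"],ci["fy"]*c[:,1]/c[:,2]+ci["cy"]]
def ray(ci,u,v,z):
    d=ci["R"].T@np.array([(u-ci["cx"])/ci["fx"],(v-ci["cy"])/ci["fy"],1]);o=-ci["R"].T@ci["t"]
    return (o+d*(z-o[2])/d[2])[:2]
a=np.linspace(0,2*np.pi,40)
def circ(x,y,r,z): return np.c_[x+r*np.cos(a),y+r*np.sin(a),z+0*a]
def saw(x,y,D,z0=0): return np.vstack([circ(x,y,D/2,z0),circ(x,y,D/2,z0+.042),circ(x,y,.0055,z0+.092)])
def bb(p): lo,hi=p.min(0),p.max(0); return np.r_[lo,hi]
def fit(ci,box,D=None):
    u,v,w,h=box; t=np.r_[u-w/2,v-h/2,u+w/2,v+h/2]
    x0=ray(ci,u,v,.03)
    f=lambda p:bb(proj(ci,saw(p[0],p[1],p[2] if D is None else D)))-t
    r=least_squares(f,list(x0)+([.04] if D is None else []),x_scale=.01,diff_step=1e-4); return r.x,np.abs(r.fun).max()
E
python3 - <<'E'
from h import *
for cam in("top","scene"):
    f=optics.grab_frame(cam);ci=optics.camera_info(cam)
    for n in["saw_28","saw_38","saw_48","saw_60"]:
        for b in nets.boxes_of(cam,n)[:3]:
            x,e=fit(ci,b["bbox"]);x2,e2=fit(ci,b["bbox"],int(n[4:])/1000)
            print(cam,n,round(b["confidence"],2),np.round(b["bbox"]),"free",x.round(4),"fix",x2.round(4),e2.round(1))
    for n in["nest_44","nest_54","nest_64","nest_76"]:
        for b in nets.outline_of(cam,n)[:2]:
            # block top mask centre; wells part of mask
            c=cv2.minAreaRect(np.argwhere(b["pixels"])[:,::-1].astype(np.float32))
            print(cam,n,round(b["confidence"],2),np.round(b["bbox"]),np.round(c[1]),c[2],"xy",ray(ci,*c[0],.036).round(4))
    if cam=="top":
        cr=f[145:260,110:430];cv2.imwrite("pics/crop.png",cv2.resize(cr,None,fx=2.5,fy=2.5,interpolation=cv2.INTER_CUBIC)[:,:,::-1])
E
```

```text
top saw_28 0.96 [416. 218.  26.  24.] free [ 0.5337 -0.4603  0.0604] fix [ 0.5341 -0.4582] 6.5
top saw_28 0.92 [366. 194.  24.  23.] free [ 0.596  -0.3245  0.0585] fix [ 0.5965 -0.325 ] 5.8
top saw_28 0.85 [379. 157.  25.  24.] free [ 0.6965 -0.3586  0.058 ] fix [ 0.6969 -0.3584] 5.5
top saw_38 0.96 [416. 218.  26.  24.] free [ 0.5337 -0.4603  0.0604] fix [ 0.534  -0.4605] 4.6
top saw_38 0.92 [366. 194.  24.  23.] free [ 0.596  -0.3245  0.0585] fix [ 0.5963 -0.3248] 3.9
top saw_38 0.85 [379. 157.  25.  24.] free [ 0.6965 -0.3586  0.058 ] fix [ 0.6967 -0.3589] 3.9
top saw_48 0.96 [416. 218.  26.  24.] free [ 0.5337 -0.4603  0.0604] fix [ 0.5339 -0.4605] 2.7
top saw_48 0.92 [366. 194.  24.  23.] free [ 0.596  -0.3245  0.0585] fix [ 0.5962 -0.3246] 2.1
top saw_48 0.85 [379. 157.  25.  24.] free [ 0.6965 -0.3586  0.058 ] fix [ 0.6966 -0.3588] 2.0
top saw_60 0.96 [416. 218.  26.  24.] free [ 0.5337 -0.4603  0.0604] fix [ 0.5337 -0.4603] 0.5
top saw_60 0.92 [366. 194.  24.  23.] free [ 0.596  -0.3245  0.0585] fix [ 0.596  -0.3244] 0.4
top saw_60 0.85 [379. 157.  25.  24.] free [ 0.6965 -0.
[... 1899 characters left out ...]
est_44 0.86 [373. 173.  44.  28.] [39. 23.] 13.392496109008789 xy [0.6193 0.1841]
scene nest_44 0.72 [379. 154.  39.  19.] [36. 18.] 9.462322235107422 xy [0.5887 0.2697]
scene nest_54 0.86 [373. 173.  44.  28.] [39. 23.] 13.392496109008789 xy [0.6193 0.1841]
scene nest_54 0.72 [379. 154.  39.  19.] [36. 18.] 9.462322235107422 xy [0.5887 0.2697]
scene nest_64 0.86 [373. 173.  44.  28.] [39. 23.] 13.392496109008789 xy [0.6193 0.1841]
scene nest_64 0.72 [379. 154.  39.  19.] [36. 18.] 9.462322235107422 xy [0.5887 0.2697]
scene nest_76 0.86 [373. 173.  44.  28.] [39. 23.] 13.392496109008789 xy [0.6193 0.1841]
scene nest_76 0.72 [379. 154.  39.  19.] [36. 18.] 9.462322235107422 xy [0.5887 0.2697]
```

View pics/crop.png

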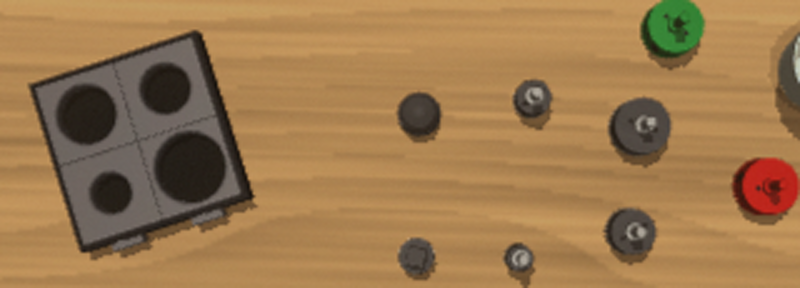

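```bash
python3 - <<'E'
from h import *
G={"top":{28:(318,248),38:(323,184),48:(363,238),60:(367,196)},"scene":{28:(207,220),38:(264,262),48:(171,258),60:(208,296)}}
for cam in G:
    f=optics.grab_frame(cam);ci=optics.camera_info(cam);B=nets.boxes_of(cam,"saw_28")
    for D,g in G[cam].items():
        c=[b for b in B if np.hypot(b["bbox"][0]-g[0],b["bbox"][1]-g[1])<10]
        for b in c[:1]:
            x,e=fit(ci,b["bbox"]);x2,e2=fit(ci,b["bbox"],D/1000);print(cam,D,x.round(4),x2.round(4),e2.round(1))
    if cam=="top":
        g=cv2.cvtColor(cv2.resize(f,None,fx=4,fy=4,interpolation=cv2.INTER_CUBIC),cv2.COLOR_RGB2GRAY)
        for n,(u,v) in {44:(154,222),54:(176,181),64:(145,190),76:(186,211)}.items():
            m=(g<65).astype(np.uint8);l,lab=cv2.connectedComponents(m);M=lab==lab[v*4,u*4]
            c=max(cv2.findContours(M.astype(np.uint8),0,1)[0],key=cv2.contourArea)
            (cx,cy),ax,_=cv2.fitEllipse(c);print(n,cx/4,cy/4,np.round(np.array(ax)/4,1),ray(ci,cx/4-.4,cy/4-.4,.036).round(4))
print(state()["tool_pos"])
E
```

```text
top 28 [ 0.4484 -0.1949  0.025 ] [ 0.4485 -0.1948] 0.8
top 38 [ 0.6139 -0.2096  0.039 ] [ 0.6139 -0.2097] 0.3
top 48 [ 0.4762 -0.3185  0.0477] [ 0.4762 -0.3185] 0.2
top 60 [ 0.5934 -0.327   0.0559] [ 0.5933 -0.3269] 1.9
44 154.3507080078125 222.14822387695312 [16.4 16.5] [0.5045 0.2393]
54 176.0169677734375 180.3727264404297 [20.  20.2] [0.6179 0.1855]
64 144.48170471191406 190.70523071289062 [23.7 23.9] [0.5879 0.2693]
76 185.95005798339844 211.84518432617188 [28.3 28.4] [0.5343 0.1556]
scene 28 [ 0.4503 -0.2017  0.0288] [ 0.4504 -0.2018] 0.7
scene 38 [ 0.6241 -0.2073  0.031 ] [ 0.6228 -0.2058] 4.0
scene 48 [ 0.4816 -0.3199  0.0486] [ 0.4817 -0.3201] 2.6
scene 60 [ 0.5922 -0.325   0.0631] [ 0.5928 -0.3257] 0.9
[ 0.2535796  -0.57121537  0.23127213]
```

```bash
python3 -m inch '[{"dx":0.206,"dy":-0.164,"rz":0.279},{"dx":0.206,"dy":-0.164,"rz":0.279},{"dx":0.206,"dy":-0.164,"rz":0.279},{"dx":0.206,"dy":-0.164,"rz":0.279},{"dx":0.206,"dy":-0.164,"rz":0.279}]' 0; python3 -c "
from plant import state;print(state()['tool_pos'],state()['tool_rot'])"
```

```text
[ 0.2535796  -0.57121537  0.23127213] [-3.74977118e-05  9.78261674e-01  2.07374290e-01  1.28369925e-05]validation failed for argument at $[0]...
```

```bash
python3 -m inch '[{"dx":0.206,"dy":-0.164,"dz":0,"rx":0,"ry":0,"rz":0.279},{"dx":0.206,"dy":-0.164,"dz":0,"rx":0,"ry":0,"rz":0.279},{"dx":0.206,"dy":-0.164,"dz":0,"rx":0,"ry":0,"rz":0.279},{"dx":0.206,"dy":-0.164,"dz":0,"rx":0,"ry":0,"rz":0.279},{"dx":0.206,"dy":-0.164,"dz":0,"rx":0,"ry":0,"rz":0.279}]' 0
```

```text
time: 1.7
tool_pos: [0.3526, -0.3809, 0.2314]
tool_rot: [-0.0, 1.0, 0.002, 0.0]
contact_force: [-0.6, -0.6, -1.3]
gripper_width: 0.502
grasp_force: 0.0
```

```bash
python3 -m inch '[{"dx":0.12,"dy":-0.229,"dz":0,"rx":0,"ry":0,"rz":0},{"dx":0.12,"dy":-0.229,"dz":0,"rx":0,"ry":0,"rz":0},{"dx":0.12,"dy":-0.229,"dz":0,"rx":0,"ry":0,"rz":0},{"dx":0.12,"dy":-0.229,"dz":0,"rx":0,"ry":0,"rz":0},{"dx":0.12,"dy":-0.229,"dz":0,"rx":0,"ry":0,"rz":0}]'; python3 -m inch '[{"dx":0,"dy":0,"dz":0,"rx":0,"ry":0,"rz":0}]' ; cat >> h.py <<'E'
def look(D,png=None):
    s=state();ci=optics.camera_info("wrist");f=optics.grab_frame("wrist")
    if png: cv2.imwrite(png,f[:,:,::-1])
    print("tcp",s["tool_pos"].round(4))
    for b in nets.boxes_of("wrist","saw_28"):
        x,e=fit(ci,b["bbox"]);x2,e2=fit(ci,b["bbox"],D/1000);print(round(b["confidence"],2),np.round(b["bbox"]),x.round(4),e.round(1),"fix",x2.round(4),e2.round(1))
E
python3 -c "
from h import *
look(28,'pics/w1.png')"
```

```text
time: 2.2
tool_pos: [0.4487, -0.1979, 0.2316]
tool_rot: [-0.0, 1.0, 0.003, 0.001]
contact_force: [0.2, 0.2, -0.2]
gripper_width: 0.505
grasp_force: 0.0
time: 2.3
tool_pos: [0.4476, -0.2008, 0.2314]
tool_rot: [0.0, 1.0, 0.001, -0.0]
contact_force: [-0.4, 0.6, 0.1]
gripper_width: 0.502
grasp_force: 0.0
tcp [ 0.4476 -0.2008  0.2314]
0.94 [272. 179.  25.  32.] [ 0.4488 -0.1964  0.0247] 2.4 fix [ 0.4481 -0.1964] 3.2
0.81 [383. 149.  57.  52.] [ 0.479  -0.3156  0.0495] 0.8 fix [ 0.4783 -0.3117] 10.8
0.81 [402.  32.  77.  65.] [ 0.5894 -0.3214  0.0512] 2.4 fix [ 0.5902 -0.3172] 11.7
0.76 [284.  14.  43.  29.] [ 0.6012 -0.2078  0.0282] 12.7 fix [ 0.6011 -0.2078] 12.7
0.68 [520.  97.  80.  66.] [ 0.5306 -0.4389  0.0518] 12.1 fix [ 0.5316 -0.4343] 18.2
```

View pics/w1.png

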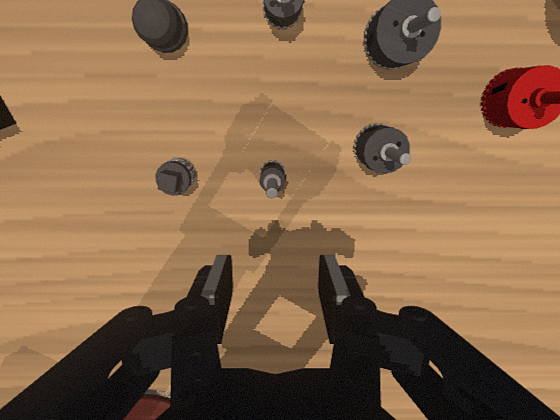

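```bash
python3 -m inch '[{"dx":0.002,"dy":-0.006,"dz":0.1,"rx":0,"ry":0,"rz":0},{"dx":0.002,"dy":-0.006,"dz":0.15,"rx":0,"ry":0,"rz":0},{"dx":0.002,"dy":-0.006,"dz":0.18,"rx":0,"ry":0,"rz":0},{"dx":0.002,"dy":-0.006,"dz":0.211,"rx":0,"ry":0,"rz":0},{"dx":0.002,"dy":-0.006,"dz":0.211,"rx":0,"ry":0,"rz":0}]'; python3 -m inch '[{"dx":0,"dy":0,"dz":0,"rx":0,"ry":0,"rz":0},{"dx":0,"dy":0,"dz":0,"rx":0,"ry":0,"rz":0},{"dx":0,"dy":0,"dz":0,"rx":0,"ry":0,"rz":0},{"dx":0,"dy":0,"dz":0,"rx":0,"ry":0,"rz":0},{"dx":0,"dy":0,"dz":0,"rx":0,"ry":0,"rz":0}]' -1
```

```text
time: 2.9
tool_pos: [0.4447, -0.1963, 0.0578]
tool_rot: [-0.002, 1.0, -0.002, -0.004]
contact_force: [-0.7, 0.2, 0.4]
gripper_width: 0.503
grasp_force: 0.0
time: 3.4
tool_pos: [0.4504, -0.198, 0.0651]
tool_rot: [0.002, 1.0, -0.0, 0.002]
contact_force: [-0.3, -1.9, 6.8]
gripper_width: 0.103
grasp_force: 58.9
```

```bash
python3 -m inch '[{"dx":0,"dy":0,"dz":-0.06,"rx":0,"ry":0,"rz":0},{"dx":0,"dy":0,"dz":-0.12,"rx":0,"ry":0,"rz":0},{"dx":0,"dy":0,"dz":-0.185,"rx":0,"ry":0,"rz":0},{"dx":0,"dy":0,"dz":-0.185,"rx":0,"ry":0,"rz":0},{"dx":0,"dy":0,"dz":-0.185,"rx":0,"ry":0,"rz":0}]'; python3 -c "
from h import *
s=state();print(s['tool_pos'],s['contact_force'],s['gripper_width'],s['grasp_force'])
ci=optics.camera_info('wrist');f=optics.grab_frame('wrist');cv2.imwrite('pics/w2.png',f[:,:,::-1])"
```

```text
time: 3.9
tool_pos: [0.4496, -0.1968, 0.2127]
tool_rot: [0.001, 1.0, -0.0, 0.002]
contact_force: [0.6, -0.2, -0.9]
gripper_width: 0.103
grasp_force: 58.6
[ 0.44958951 -0.19681124  0.21270133] [ 0.60128428 -0.23776569 -0.9415368 ] 0.10333741996257532 58.58394384384155
```

View pics/w2.png

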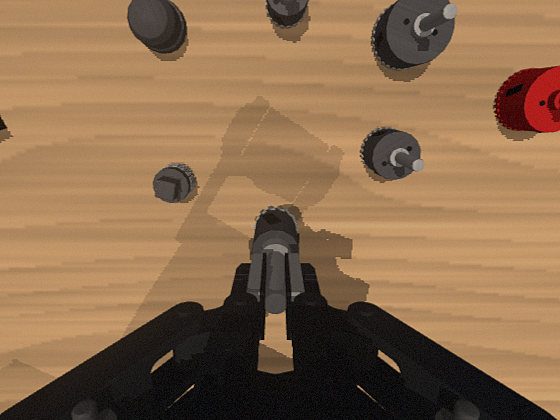

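The 28 mm saw hangs upright in the fingers (275,240). Carrying it to the smallest well.

```bash
python3 -m inch '[{"dx":0.035,"dy":-0.2725,"dz":0,"rx":0,"ry":0,"rz":0},{"dx":0.035,"dy":-0.2725,"dz":0,"rx":0,"ry":0,"rz":0},{"dx":0.035,"dy":-0.2725,"dz":0,"rx":0,"ry":0,"rz":0},{"dx":0.035,"dy":-0.2725,"dz":0,"rx":0,"ry":0,"rz":0},{"dx":0.035,"dy":-0.2725,"dz":0,"rx":0,"ry":0,"rz":0}]'; python3 -m inch '[{"dx":0.035,"dy":-0.2725,"dz":0,"rx":0,"ry":0,"rz":0},{"dx":0.035,"dy":-0.2725,"dz":0,"rx":0,"ry":0,"rz":0},{"dx":0.035,"dy":-0.2725,"dz":0,"rx":0,"ry":0,"rz":0},{"dx":0.035,"dy":-0.2725,"dz":0,"rx":0,"ry":0,"rz":0},{"dx":0.035,"dy":-0.2725,"dz":0,"rx":0,"ry":0,"rz":0}]';python3 -m inch '[{"dx":0,"dy":0,"dz":0,"rx":0,"ry":0,"rz":0},{"dx":0,"dy":0,"dz":0,"rx":0,"ry":0,"rz":0}]'; python3 -c "
from h import *
s=state();print(s['tool_pos'],s['tool_rot'])
ci=optics.camera_info('wrist');f=optics.grab_frame('wrist');cv2.imwrite('pics/w3.png',f[:,:,::-1])
for n,c in {44:(.5045,.2393),54:(.6179,.1855),64:(.5879,.2693),76:(.5343,.1556)}.items():
  print(n,proj(ci,[[c[0],c[1],.036]]),bb(proj(ci,circ(*c,n/2000,.036))).round())
"
```

```text
time: 4.45
tool_pos: [0.4751, 0.0252, 0.2073]
tool_rot: [-0.001, 1.0, 0.002, -0.003]
contact_force: [0.1, -1.0, -0.5]
gripper_width: 0.107
grasp_force: 58.8
time: 4.95
tool_pos: [0.5031, 0.2428, 0.207]
tool_rot: [0.0, 1.0, 0.002, -0.003]
contact_force: [0.4, -0.9, -0.8]
gripper_width: 0.108
grasp_force: 58.9
time: 5.15
tool_pos: [0.5036, 0.2391, 0.2077]
tool_rot: [0.001, 1.0, 0.0, -0.002]
contact_force: [-0.5, -1.3, -1.3]
gripper_width: 0.107
grasp_force: 58.9
[0.50362088 0.23910823 0.20771508] [ 9.69567494e-04  9.99996932e-01  1.32147021e-04 -2.27561475e-03]
44 [[275.61807377 182.73072439]] [254. 161. 297. 203.]
54 [[335.64794275  59.71064797]] [306.  26. 366.  92.]
64 [[243.27202076  95.11797417]] [209.  57. 278. 130.]
76 [[361.11616215 153.08134528]] [322. 113. 400. 190.]
```

View pics/w3.png

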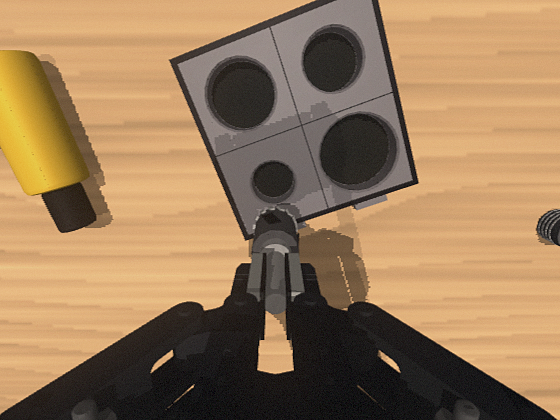

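```bash
python3 -m inch '[{"dx":0.001,"dy":-0.002,"dz":0.06,"rx":0,"ry":0,"rz":0},{"dx":0.001,"dy":-0.002,"dz":0.11,"rx":0,"ry":0,"rz":0},{"dx":0.001,"dy":-0.002,"dz":0.14,"rx":0,"ry":0,"rz":0},{"dx":0.001,"dy":-0.002,"dz":0.16,"rx":0,"ry":0,"rz":0},{"dx":0.001,"dy":-0.002,"dz":0.167,"rx":0,"ry":0,"rz":0}]';python3 -m inch '[{"dx":0,"dy":0,"dz":0,"rx":0,"ry":0,"rz":0},{"dx":0,"dy":0,"dz":0,"rx":0,"ry":0,"rz":0},{"dx":0,"dy":0,"dz":0.001,"rx":0,"ry":0,"rz":0}]'
```

```text
time: 5.7
tool_pos: [0.5056, 0.2396, 0.0772]
tool_rot: [0.001, 1.0, -0.001, -0.001]
contact_force: [-6.5, -2.9, 21.6]
gripper_width: 0.105
grasp_force: 61.5
time: 6.0
tool_pos: [0.5066, 0.2408, 0.0772]
tool_rot: [-0.0, 1.0, -0.001, 0.001]
contact_force: [-0.4, -1.1, 5.1]
gripper_width: 0.11
grasp_force: 59.7
```

Contact with the floor as expected (z 0.077). Release and go up.

```bash
python3 -m inch '[{"dx":0,"dy":0,"dz":0,"rx":0,"ry":0,"rz":0},{"dx":0,"dy":0,"dz":0,"rx":0,"ry":0,"rz":0},{"dx":0,"dy":0,"dz":0,"rx":0,"ry":0,"rz":0},{"dx":0,"dy":0,"dz":0,"rx":0,"ry":0,"rz":0}]' -0.3;python3 -m inch '[{"dx":0,"dy":0,"dz":-0.05,"rx":0,"ry":0,"rz":0},{"dx":0,"dy":0,"dz":-0.11,"rx":0,"ry":0,"rz":0},{"dx":0,"dy":0,"dz":-0.17,"rx":0,"ry":0,"rz":0},{"dx":0,"dy":0,"dz":-0.19,"rx":0,"ry":0,"rz":0}]';python3 -c "
from h import *
f=optics.grab_frame('wrist');cv2.imwrite('pics/w4.png',f[:,:,::-1])"
```

```text
time: 6.4
tool_pos: [0.5057, 0.2411, 0.076]
tool_rot: [-0.0, 1.0, -0.0, -0.0]
contact_force: [1.1, 0.4, 0.7]
gripper_width: 0.35
grasp_force: 0.0
time: 6.8
tool_pos: [0.5083, 0.242, 0.235]
tool_rot: [-0.002, 1.0, -0.0, 0.005]
contact_force: [0.5, 0.9, 0.8]
gripper_width: 0.349
grasp_force: 0.0
```

View pics/w4.png

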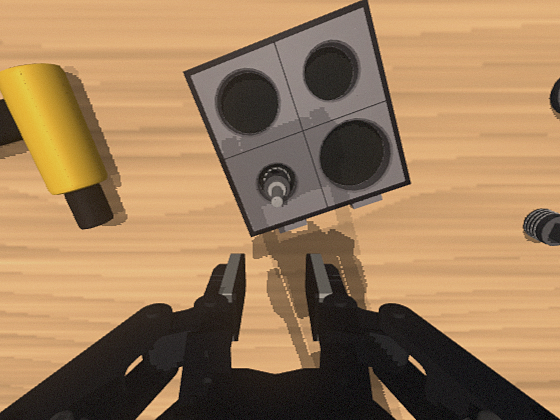

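```bash
python3 -m inch '[{"dx":0.068,"dy":0.2806,"dz":0,"rx":0,"ry":0,"rz":0},{"dx":0.068,"dy":0.2806,"dz":0,"rx":0,"ry":0,"rz":0},{"dx":0.068,"dy":0.2806,"dz":0,"rx":0,"ry":0,"rz":0},{"dx":0.068,"dy":0.2806,"dz":0,"rx":0,"ry":0,"rz":0},{"dx":0.068,"dy":0.2806,"dz":0,"rx":0,"ry":0,"rz":0}]' 0;python3 -m inch '[{"dx":0.068,"dy":0.2806,"dz":0,"rx":0,"ry":0,"rz":0},{"dx":0.068,"dy":0.2806,"dz":0,"rx":0,"ry":0,"rz":0},{"dx":0.068,"dy":0.2806,"dz":0,"rx":0,"ry":0,"rz":0},{"dx":0.068,"dy":0.2806,"dz":0,"rx":0,"ry":0,"rz":0},{"dx":0.068,"dy":0.2806,"dz":0,"rx":0,"ry":0,"rz":0}]';python3 -m inch '[{"dx":0,"dy":0,"dz":0,"rx":0,"ry":0,"rz":0},{"dx":0,"dy":0,"dz":0,"rx":0,"ry":0,"rz":0}]';python3 -c "
from h import *
look(38)"
```

```text
time: 7.35
tool_pos: [0.5596, 0.0136, 0.2259]
tool_rot: [0.0, 1.0, -0.001, -0.001]
contact_force: [0.2, 0.3, -0.2]
gripper_width: 0.5
grasp_force: 0.0
time: 7.85
tool_pos: [0.6136, -0.211, 0.2254]
tool_rot: [-0.0, 1.0, -0.002, -0.002]
contact_force: [-0.0, 0.6, -0.6]
gripper_width: 0.502
grasp_force: 0.0
time: 8.05
tool_pos: [0.6135, -0.208, 0.2258]
tool_rot: [-0.001, 1.0, -0.001, -0.002]
contact_force: [0.3, -0.0, 0.1]
gripper_width: 0.502
grasp_force: 0.0
tcp [ 0.6135 -0.208   0.2258]
0.93 [496. 248.  86.  68.] [ 0.5299 -0.4586  0.0626] 0.9 fix [ 0.5353 -0.4527] 6.2
0.84 [277. 171.  38.  46.] [ 0.6208 -0.2088  0.0404] 0.8 fix [ 0.6209 -0.2088] 1.8
0.58 [366. 283.  41.  57.] [ 0.4939 -0.3135  0.0303] 1.0 fix [ 0.4922 -0.3152] 2.6
0.56 [381. 194.  64.  61.] [ 0.5941 -0.3233  0.059 ] 0.3 fix [ 0.596  -0.3216] 7.7
0.41 [169. 187.  50.  39.] [ 0.6063 -0.0943  0.0292] 1.2 fix [ 0.6045 -0.0924] 3.4
```

```bash
python3 -m inch '[{"dx":0.0055,"dy":0.001,"dz":0.06,"rx":0,"ry":0,"rz":0},{"dx":0.0055,"dy":0.001,"dz":0.12,"rx":0,"ry":0,"rz":0},{"dx":0.0055,"dy":0.001,"dz":0.17,"rx":0,"ry":0,"rz":0},{"dx":0.0055,"dy":0.001,"dz":0.207,"rx":0,"ry":0,"rz":0},{"dx":0.0055,"dy":0.001,"dz":0.207,"rx":0,"ry":0,"rz":0}]'; python3 -m inch '[{"dx":0,"dy":0,"dz":0,"rx":0,"ry":0,"rz":0},{"dx":0,"dy":0,"dz":0,"rx":0,"ry":0,"rz":0},{"dx":0,"dy":0,"dz":0,"rx":0,"ry":0,"rz":0},{"dx":0,"dy":0,"dz":0,"rx":0,"ry":0,"rz":0},{"dx":0,"dy":0,"dz":0,"rx":0,"ry":0,"rz":0}]' -1;python3 -m inch '[{"dx":0,"dy":0,"dz":-0.06,"rx":0,"ry":0,"rz":0},{"dx":0,"dy":0,"dz":-0.12,"rx":0,"ry":0,"rz":0},{"dx":0,"dy":0,"dz":-0.185,"rx":0,"ry":0,"rz":0},{"dx":0,"dy":0,"dz":-0.185,"rx":0,"ry":0,"rz":0},{"dx":0,"dy":0,"dz":-0.185,"rx":0,"ry":0,"rz":0}]'; python3 -c "
from h import *
f=optics.grab_frame('wrist');cv2.imwrite('pics/w5.png',f[:,:,::-1])"
```

```text
time: 8.65
tool_pos: [0.6145, -0.2052, 0.0562]
tool_rot: [-0.002, 1.0, 0.001, -0.005]
contact_force: [-0.9, -0.8, 0.2]
gripper_width: 0.501
grasp_force: 0.0
time: 9.15
tool_pos: [0.6206, -0.2093, 0.0657]
tool_rot: [0.001, 1.0, -0.0, 0.002]
contact_force: [-1.4, 1.5, 7.3]
gripper_width: 0.101
grasp_force: 59.0
time: 9.65
tool_pos: [0.6197, -0.2094, 0.2133]
tool_rot: [0.001, 1.0, -0.0, 0.002]
contact_force: [-0.4, -0.3, -2.9]
gripper_width: 0.106
grasp_force: 58.8
```

View pics/w5.png

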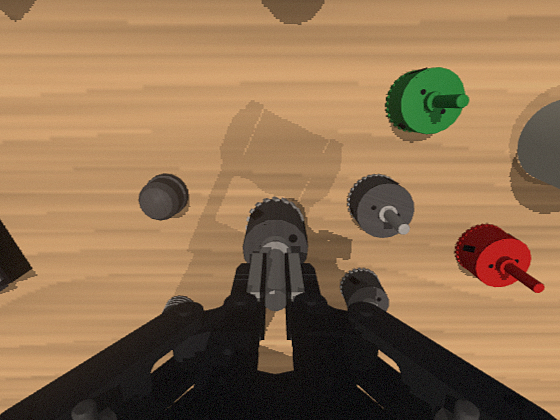

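The 38 mm saw hangs upright at (275,240). On to the 54 well.

```bash
python3 -m inch '[{"dx":0,"dy":-0.2474,"dz":0,"rx":0,"ry":0,"rz":0},{"dx":0,"dy":-0.2474,"dz":0,"rx":0,"ry":0,"rz":0},{"dx":0,"dy":-0.2474,"dz":0,"rx":0,"ry":0,"rz":0},{"dx":0,"dy":-0.2474,"dz":0,"rx":0,"ry":0,"rz":0},{"dx":0,"dy":-0.2474,"dz":0,"rx":0,"ry":0,"rz":0}]';python3 -m inch '[{"dx":0,"dy":-0.2474,"dz":0,"rx":0,"ry":0,"rz":0},{"dx":0,"dy":-0.2474,"dz":0,"rx":0,"ry":0,"rz":0},{"dx":0,"dy":-0.2474,"dz":0,"rx":0,"ry":0,"rz":0},{"dx":0,"dy":-0.2474,"dz":0,"rx":0,"ry":0,"rz":0},{"dx":0,"dy":-0.2474,"dz":0,"rx":0,"ry":0,"rz":0}]';python3 -m inch '[{"dx":0,"dy":0,"dz":0,"rx":0,"ry":0,"rz":0},{"dx":0,"dy":0,"dz":0,"rx":0,"ry":0,"rz":0}]'
```

```text
time: 10.2
tool_pos: [0.6167, -0.0053, 0.2067]
tool_rot: [-0.001, 1.0, 0.003, -0.003]
contact_force: [-1.1, 0.2, -1.5]
gripper_width: 0.105
grasp_force: 59.0
time: 10.7
tool_pos: [0.6169, 0.1916, 0.2071]
tool_rot: [-0.001, 1.0, 0.003, -0.003]
contact_force: [0.5, -0.6, -2.1]
gripper_width: 0.103
grasp_force: 59.3
time: 10.9
tool_pos: [0.6183, 0.1857, 0.2084]
tool_rot: [0.001, 1.0, -0.001, -0.002]
contact_force: [-0.3, 0.5, -1.5]
gripper_width: 0.105
grasp_force: 59.3
```

```bash
python3 -m inch '[{"dx":0,"dy":0,"dz":0.06,"rx":0,"ry":0,"rz":0},{"dx":0,"dy":0,"dz":0.11,"rx":0,"ry":0,"rz":0},{"dx":0,"dy":0,"dz":0.14,"rx":0,"ry":0,"rz":0},{"dx":0,"dy":0,"dz":0.157,"rx":0,"ry":0,"rz":0},{"dx":0,"dy":0,"dz":0.164,"rx":0,"ry":0,"rz":0}]';python3 -m inch '[{"dx":0,"dy":0,"dz":0,"rx":0,"ry":0,"rz":0},{"dx":0,"dy":0,"dz":0,"rx":0,"ry":0,"rz":0},{"dx":0,"dy":0,"dz":0.001,"rx":0,"ry":0,"rz":0}]'
```

```text
time: 11.4
tool_pos: [0.6181, 0.1855, 0.0779]
tool_rot: [0.0, 1.0, -0.001, -0.002]
contact_force: [-3.4, -1.5, 8.8]
gripper_width: 0.104
grasp_force: 60.4
time: 11.7
tool_pos: [0.6203, 0.1872, 0.0805]
tool_rot: [-0.0, 1.0, -0.0, 0.002]
contact_force: [0.2, -0.2, -1.7]
gripper_width: 0.103
grasp_force: 59.3
```

```bash
python3 -m inch '[{"dx":0,"dy":0,"dz":0.003,"rx":0,"ry":0,"rz":0},{"dx":0,"dy":0,"dz":0.003,"rx":0,"ry":0,"rz":0}]'; python3 -m inch '[{"dx":0,"dy":0,"dz":0,"rx":0,"ry":0,"rz":0},{"dx":0,"dy":0,"dz":0,"rx":0,"ry":0,"rz":0},{"dx":0,"dy":0,"dz":0,"rx":0,"ry":0,"rz":0},{"dx":0,"dy":0,"dz":0,"rx":0,"ry":0,"rz":0}]' -0.3;python3 -m inch '[{"dx":0,"dy":0,"dz":-0.05,"rx":0,"ry":0,"rz":0},{"dx":0,"dy":0,"dz":-0.11,"rx":0,"ry":0,"rz":0},{"dx":0,"dy":0,"dz":-0.17,"rx":0,"ry":0,"rz":0},{"dx":0,"dy":0,"dz":-0.19,"rx":0,"ry":0,"rz":0}]';python3 -c "
from h import *
look(38,'pics/w6.png')"
```

```text
time: 11.9
tool_pos: [0.62, 0.1873, 0.0777]
tool_rot: [-0.0, 1.0, -0.0, 0.001]
contact_force: [0.2, -0.1, 2.5]
gripper_width: 0.101
grasp_force: 59.8
time: 12.3
tool_pos: [0.6188, 0.1871, 0.0759]
tool_rot: [0.0, 1.0, -0.0, -0.0]
contact_force: [0.1, 0.2, -0.9]
gripper_width: 0.346
grasp_force: 0.0
time: 12.7
tool_pos: [0.6216, 0.1876, 0.2355]
tool_rot: [-0.001, 1.0, -0.0, 0.005]
contact_force: [0.5, 0.2, 0.5]
gripper_width: 0.355
grasp_force: 0.0
tcp [0.6216 0.1876 0.2355]
0.61 [276. 182.  38.  50.] [0.6162 0.1876 0.0444] 1.9 fix [0.6167 0.1876] 4.1
```

View pics/w6.png

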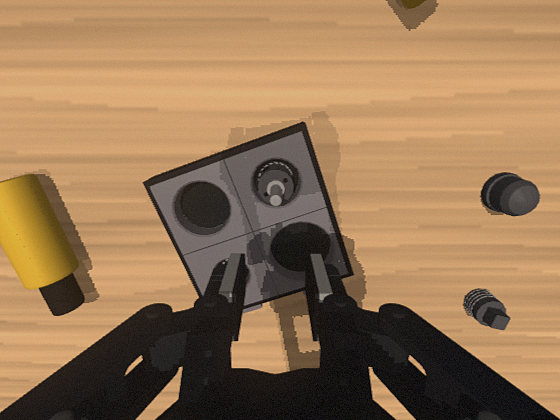

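The 38 mm saw stands in its well at (275,182). Next the 48.

```bash
python3 -m inch '[{"dx":-0.0588,"dy":0.21,"dz":0,"rx":0,"ry":0,"rz":0},{"dx":-0.0588,"dy":0.21,"dz":0,"rx":0,"ry":0,"rz":0},{"dx":-0.0588,"dy":0.21,"dz":0,"rx":0,"ry":0,"rz":0},{"dx":-0.0588,"dy":0.21,"dz":0,"rx":0,"ry":0,"rz":0}]' 0;python3 -m inch '[{"dx":-0.0588,"dy":0.21,"dz":0,"rx":0,"ry":0,"rz":0},{"dx":-0.0588,"dy":0.21,"dz":0,"rx":0,"ry":0,"rz":0},{"dx":-0.0588,"dy":0.21,"dz":0,"rx":0,"ry":0,"rz":0},{"dx":-0.0588,"dy":0.21,"dz":0,"rx":0,"ry":0,"rz":0}]';python3 -m inch '[{"dx":-0.0588,"dy":0.21,"dz":0,"rx":0,"ry":0,"rz":0},{"dx":-0.0588,"dy":0.21,"dz":0,"rx":0,"ry":0,"rz":0},{"dx":-0.0588,"dy":0.21,"dz":0,"rx":0,"ry":0,"rz":0},{"dx":-0.0588,"dy":0.21,"dz":0,"rx":0,"ry":0,"rz":0},{"dx":-0.0588,"dy":0.21,"dz":0,"rx":0,"ry":0,"rz":0}]';python3 -m inch '[{"dx":0,"dy":0,"dz":0,"rx":0,"ry":0,"rz":0},{"dx":0,"dy":0,"dz":0,"rx":0,"ry":0,"rz":0}]'|head -3;python3 -c "
from h import *
look(48)"
```

```text
time: 13.2
tool_pos: [0.5693, 0.0163, 0.2244]
tool_rot: [0.0, 1.0, -0.002, -0.003]
contact_force: [0.4, 0.0, -0.5]
gripper_width: 0.503
grasp_force: 0.0
time: 13.6
tool_pos: [0.5221, -0.1515, 0.2246]
tool_rot: [-0.001, 1.0, -0.002, -0.002]
contact_force: [0.3, -0.3, -0.6]
gripper_width: 0.499
grasp_force: 0.0
time: 14.1
tool_pos: [0.4752, -0.3189, 0.2245]
tool_rot: [-0.001, 1.0, -0.003, -0.002]
contact_force: [0.3, 0.4, -0.3]
gripper_width: 0.502
grasp_force: 0.0
time: 14.3
tool_pos: [0.4773, -0.3155, 0.2264]
tool_rot: [-0.001, 1.0, 0.0, -0.001]
tcp [ 0.4773 -0.3155  0.2264]
0.98 [413. 127.  73.  63.] [ 0.5315 -0.4563  0.0606] 0.9 fix [ 0.5318 -0.454 ] 6.9
0.6 [276. 176.  43.  52.] [ 0.4787 -0.3151  0.0472] 1.0 fix [ 0.4787 -0.3151] 1.3
0.6 [284.  62.  66.  73.] [ 0.5912 -0.3224  0.0621] 0.0 fix [ 0.5929 -0.3224] 8.6
```

```bash
python3 -m inch '[{"dx":0.001,"dy":-0.001,"dz":0.06,"rx":0,"ry":0,"rz":0},{"dx":0.001,"dy":-0.001,"dz":0.12,"rx":0,"ry":0,"rz":0},{"dx":0.001,"dy":-0.001,"dz":0.17,"rx":0,"ry":0,"rz":0},{"dx":0.001,"dy":-0.001,"dz":0.206,"rx":0,"ry":0,"rz":0},{"dx":0.001,"dy":-0.001,"dz":0.206,"rx":0,"ry":0,"rz":0}]'; python3 -m inch '[{"dx":0,"dy":0,"dz":0,"rx":0,"ry":0,"rz":0},{"dx":0,"dy":0,"dz":0,"rx":0,"ry":0,"rz":0},{"dx":0,"dy":0,"dz":0,"rx":0,"ry":0,"rz":0},{"dx":0,"dy":0,"dz":0,"rx":0,"ry":0,"rz":0},{"dx":0,"dy":0,"dz":0,"rx":0,"ry":0,"rz":0}]' -1;python3 -m inch '[{"dx":0,"dy":0,"dz":-0.06,"rx":0,"ry":0,"rz":0},{"dx":0,"dy":0,"dz":-0.12,"rx":0,"ry":0,"rz":0},{"dx":0,"dy":0,"dz":-0.185,"rx":0,"ry":0,"rz":0},{"dx":0,"dy":0,"dz":-0.185,"rx":0,"ry":0,"rz":0},{"dx":0,"dy":0,"dz":-0.185,"rx":0,"ry":0,"rz":0}]'; python3 -c "
from h import *
f=optics.grab_frame('wrist');cv2.imwrite('pics/w7.png',f[:,:,::-1])"
```

```text
time: 14.9
tool_pos: [0.4755, -0.3123, 0.0579]
tool_rot: [-0.003, 1.0, 0.0, -0.004]
contact_force: [-1.7, -0.2, -0.7]
gripper_width: 0.501
grasp_force: 0.0
time: 15.4
tool_pos: [0.4799, -0.3172, 0.0661]
tool_rot: [0.001, 1.0, -0.0, 0.002]
contact_force: [0.6, 1.6, 6.6]
gripper_width: 0.105
grasp_force: 58.9
time: 15.9
tool_pos: [0.479, -0.3168, 0.2138]
tool_rot: [0.002, 1.0, -0.0, 0.002]
contact_force: [0.5, -0.1, -2.1]
gripper_width: 0.104
grasp_force: 58.9
```

View pics/w7.png

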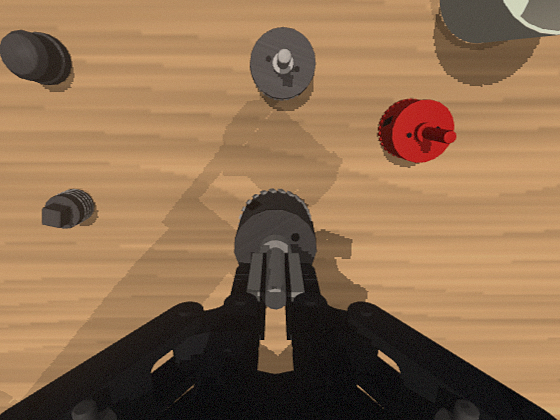

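The 48 mm saw is held upright at (275,235). To the 64 well.

```bash
python3 -m inch '[{"dx":0.0459,"dy":-0.2447,"dz":0,"rx":0,"ry":0,"rz":0},{"dx":0.0459,"dy":-0.2447,"dz":0,"rx":0,"ry":0,"rz":0},{"dx":0.0459,"dy":-0.2447,"dz":0,"rx":0,"ry":0,"rz":0},{"dx":0.0459,"dy":-0.2447,"dz":0,"rx":0,"ry":0,"rz":0},{"dx":0.0459,"dy":-0.2447,"dz":0,"rx":0,"ry":0,"rz":0}]';python3 -m inch '[{"dx":0.0459,"dy":-0.2447,"dz":0,"rx":0,"ry":0,"rz":0},{"dx":0.0459,"dy":-0.2447,"dz":0,"rx":0,"ry":0,"rz":0},{"dx":0.0459,"dy":-0.2447,"dz":0,"rx":0,"ry":0,"rz":0},{"dx":0.0459,"dy":-0.2447,"dz":0,"rx":0,"ry":0,"rz":0},{"dx":0.0459,"dy":-0.2447,"dz":0,"rx":0,"ry":0,"rz":0}]';python3 -m inch '[{"dx":0.0459,"dy":-0.2447,"dz":0,"rx":0,"ry":0,"rz":0},{"dx":0.0459,"dy":-0.2447,"dz":0,"rx":0,"ry":0,"rz":0},{"dx":0.0459,"dy":-0.2447,"dz":0,"rx":0,"ry":0,"rz":0},{"dx":0.0459,"dy":-0.2447,"dz":0,"rx":0,"ry":0,"rz":0},{"dx":0.0459,"dy":-0.2447,"dz":0,"rx":0,"ry":0,"rz":0}]';python3 -m inch '[{"dx":0,"dy":0,"dz":0,"rx":0,"ry":0,"rz":0},{"dx":0,"dy":0,"dz":0,"rx":0,"ry":0,"rz":0}]'
```

```text
time: 16.45
tool_pos: [0.5141, -0.1148, 0.2079]
tool_rot: [-0.002, 1.0, 0.003, -0.002]
contact_force: [0.7, -1.5, -1.9]
gripper_width: 0.104
grasp_force: 59.1
time: 16.95
tool_pos: [0.551, 0.0797, 0.2084]
tool_rot: [-0.001, 1.0, 0.003, -0.002]
contact_force: [0.3, -0.6, -0.8]
gripper_width: 0.104
grasp_force: 59.4
time: 17.45
tool_pos: [0.5882, 0.2745, 0.208]
tool_rot: [0.0, 1.0, 0.002, -0.002]
contact_force: [-0.7, 0.5, -0.6]
gripper_width: 0.105
grasp_force: 59.6
time: 17.65
tool_pos: [0.5885, 0.2693, 0.2095]
tool_rot: [0.001, 1.0, -0.001, -0.001]
contact_force: [0.3, -0.3, -1.1]
gripper_width: 0.106
grasp_force: 59.6
```

```bash
python3 -m inch '[{"dx":0,"dy":-0.001,"dz":0.06,"rx":0,"ry":0,"rz":0},{"dx":0,"dy":-0.001,"dz":0.11,"rx":0,"ry":0,"rz":0},{"dx":0,"dy":-0.001,"dz":0.14,"rx":0,"ry":0,"rz":0},{"dx":0,"dy":-0.001,"dz":0.157,"rx":0,"ry":0,"rz":0},{"dx":0,"dy":-0.001,"dz":0.163,"rx":0,"ry":0,"rz":0}]';python3 -m inch '[{"dx":0,"dy":0,"dz":0,"rx":0,"ry":0,"rz":0},{"dx":0,"dy":0,"dz":0.003,"rx":0,"ry":0,"rz":0},{"dx":0,"dy":0,"dz":0.005,"rx":0,"ry":0,"rz":0},{"dx":0,"dy":0,"dz":0.005,"rx":0,"ry":0,"rz":0}]'
```

```text
time: 18.15
tool_pos: [0.5881, 0.2702, 0.0791]
tool_rot: [0.001, 1.0, -0.001, -0.001]
contact_force: [0.1, 0.3, -1.8]
gripper_width: 0.102
grasp_force: 59.5
time: 18.55
tool_pos: [0.5897, 0.2723, 0.0783]
tool_rot: [-0.0, 1.0, -0.0, 0.001]
contact_force: [-0.1, -1.0, 0.5]
gripper_width: 0.104
grasp_force: 59.7
```

```bash
python3 -m inch '[{"dx":0,"dy":0,"dz":0.001,"rx":0,"ry":0,"rz":0},{"dx":0,"dy":0,"dz":0.001,"rx":0,"ry":0,"rz":0}]'; python3 -m inch '[{"dx":0,"dy":0,"dz":0,"rx":0,"ry":0,"rz":0},{"dx":0,"dy":0,"dz":0,"rx":0,"ry":0,"rz":0},{"dx":0,"dy":0,"dz":0,"rx":0,"ry":0,"rz":0},{"dx":0,"dy":0,"dz":0,"rx":0,"ry":0,"rz":0}]' -0.3;python3 -m inch '[{"dx":0,"dy":0,"dz":-0.05,"rx":0,"ry":0,"rz":0},{"dx":0,"dy":0,"dz":-0.11,"rx":0,"ry":0,"rz":0},{"dx":0,"dy":0,"dz":-0.17,"rx":0,"ry":0,"rz":0},{"dx":0,"dy":0,"dz":-0.19,"rx":0,"ry":0,"rz":0}]';python3 -c "
from h import *
look(48,'pics/w8.png')"
```

```text
time: 18.75
tool_pos: [0.59, 0.2725, 0.0782]
tool_rot: [-0.0, 1.0, -0.0, 0.001]
contact_force: [-1.7, 0.9, 5.0]
gripper_width: 0.102
grasp_force: 60.3
time: 19.15
tool_pos: [0.5886, 0.2719, 0.0757]
tool_rot: [0.0, 1.0, -0.0, -0.0]
contact_force: [-0.6, -0.6, 0.4]
gripper_width: 0.348
grasp_force: 0.0
time: 19.55
tool_pos: [0.5914, 0.2728, 0.2354]
tool_rot: [-0.002, 1.0, -0.0, 0.005]
contact_force: [0.1, 0.3, 0.7]
gripper_width: 0.349
grasp_force: 0.0
tcp [0.5914 0.2728 0.2354]
0.98 [358. 156.  48.  45.] [0.6161 0.1836 0.0439] 0.1 fix [0.6161 0.1839] 2.1
0.97 [276. 183.  40.  54.] [0.5854 0.2732 0.0482] 2.5 fix [0.5854 0.2732] 2.6
0.59 [302. 260.  29.  42.] [0.5001 0.2425 0.0265] 5.2 fix [0.4953 0.2435] 9.6
0.37 [277. 183. 101. 100.] [0.5854 0.2724 0.1086] 0.4 fix [0.5863 0.2723] 28.3
```

View pics/w8.png

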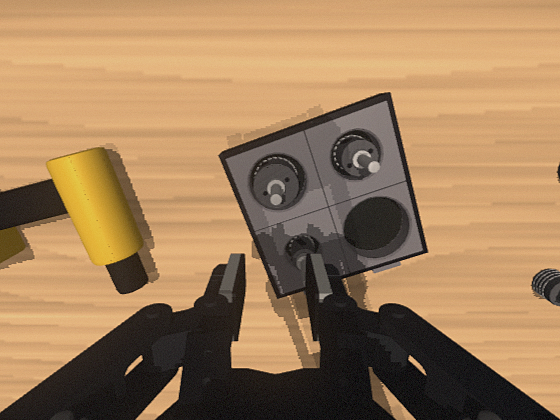

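Three saws stand in their wells: (278,183), (357,156), (300,247). Last, the dark 60 at about (0.592,-0.323), not the green or red one.

```bash
python3 -m inch '[{"dx":0.0016,"dy":0.248,"dz":0,"rx":0,"ry":0,"rz":0},{"dx":0.0016,"dy":0.248,"dz":0,"rx":0,"ry":0,"rz":0},{"dx":0.0016,"dy":0.248,"dz":0,"rx":0,"ry":0,"rz":0},{"dx":0.0016,"dy":0.248,"dz":0,"rx":0,"ry":0,"rz":0},{"dx":0.0016,"dy":0.248,"dz":0,"rx":0,"ry":0,"rz":0}]' 0;python3 -m inch '[{"dx":0.0016,"dy":0.248,"dz":0,"rx":0,"ry":0,"rz":0},{"dx":0.0016,"dy":0.248,"dz":0,"rx":0,"ry":0,"rz":0},{"dx":0.0016,"dy":0.248,"dz":0,"rx":0,"ry":0,"rz":0},{"dx":0.0016,"dy":0.248,"dz":0,"rx":0,"ry":0,"rz":0},{"dx":0.0016,"dy":0.248,"dz":0,"rx":0,"ry":0,"rz":0}]'|head -2;python3 -m inch '[{"dx":0.0016,"dy":0.248,"dz":0,"rx":0,"ry":0,"rz":0},{"dx":0.0016,"dy":0.248,"dz":0,"rx":0,"ry":0,"rz":0},{"dx":0.0016,"dy":0.248,"dz":0,"rx":0,"ry":0,"rz":0},{"dx":0.0016,"dy":0.248,"dz":0,"rx":0,"ry":0,"rz":0},{"dx":0.0016,"dy":0.248,"dz":0,"rx":0,"ry":0,"rz":0}]'|head -2;python3 -m inch '[{"dx":0,"dy":0,"dz":0,"rx":0,"ry":0,"rz":0},{"dx":0,"dy":0,"dz":0,"rx":0,"ry":0,"rz":0}]'|head -3;python3 -c "
from h import *
look(60,'pics/w9.png')"
```

```text
time: 20.15
tool_pos: [0.5887, 0.0685, 0.2245]
tool_rot: [0.001, 1.0, -0.004, -0.003]
contact_force: [-0.2, 0.5, -1.0]
gripper_width: 0.5
grasp_force: 0.0
time: 20.65
tool_pos: [0.5899, -0.129, 0.225]
time: 21.15
tool_pos: [0.5912, -0.3267, 0.2248]
time: 21.35
tool_pos: [0.5924, -0.3211, 0.2265]
tool_rot: [-0.001, 1.0, 0.0, -0.001]
tcp [ 0.5924 -0.3211  0.2265]
0.81 [279. 175.  55.  60.] [ 0.5948 -0.3236  0.0579] 0.3 fix [ 0.5948 -0.3236] 1.3
0.68 [396. 230.  62.  64.] [ 0.5308 -0.4582  0.0584] 1.0 fix [ 0.5304 -0.4582] 1.2
0.62 [313.  70.  67.  71.] [ 0.6984 -0.3556  0.0621] 0.2 fix [ 0.6986 -0.3557] 1.3
```

View pics/w9.png

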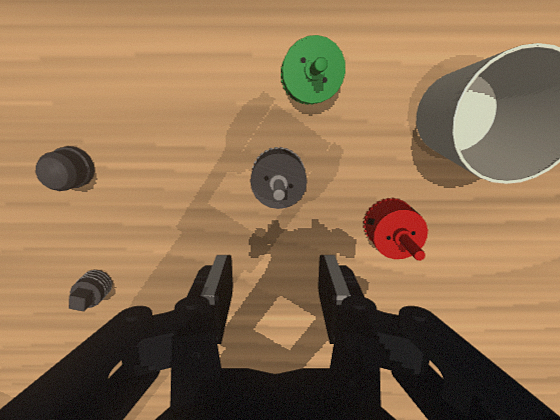

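The dark 60 stands at (279,178); the red (396,230) and green (313,70) are the look-alikes to leave.

```bash
python3 -m inch '[{"dx":0.0025,"dy":0.0015,"dz":0.06,"rx":0,"ry":0,"rz":0},{"dx":0.0025,"dy":0.0015,"dz":0.12,"rx":0,"ry":0,"rz":0},{"dx":0.0025,"dy":0.0015,"dz":0.17,"rx":0,"ry":0,"rz":0},{"dx":0.0025,"dy":0.0015,"dz":0.206,"rx":0,"ry":0,"rz":0},{"dx":0.0025,"dy":0.0015,"dz":0.206,"rx":0,"ry":0,"rz":0}]'; python3 -m inch '[{"dx":0,"dy":0,"dz":0,"rx":0,"ry":0,"rz":0},{"dx":0,"dy":0,"dz":0,"rx":0,"ry":0,"rz":0},{"dx":0,"dy":0,"dz":0,"rx":0,"ry":0,"rz":0},{"dx":0,"dy":0,"dz":0,"rx":0,"ry":0,"rz":0},{"dx":0,"dy":0,"dz":0,"rx":0,"ry":0,"rz":0}]' -1;python3 -m inch '[{"dx":0,"dy":0,"dz":-0.06,"rx":0,"ry":0,"rz":0},{"dx":0,"dy":0,"dz":-0.12,"rx":0,"ry":0,"rz":0},{"dx":0,"dy":0,"dz":-0.185,"rx":0,"ry":0,"rz":0},{"dx":0,"dy":0,"dz":-0.185,"rx":0,"ry":0,"rz":0},{"dx":0,"dy":0,"dz":-0.185,"rx":0,"ry":0,"rz":0}]'; python3 -c "
from h import *
f=optics.grab_frame('wrist');cv2.imwrite('pics/w10.png',f[:,:,::-1])"
```

```text
time: 21.95
tool_pos: [0.5911, -0.3205, 0.0571]
tool_rot: [-0.003, 1.0, 0.001, -0.004]
contact_force: [-0.9, 0.5, -0.6]
gripper_width: 0.498
grasp_force: 0.0
time: 22.45
tool_pos: [0.5961, -0.3253, 0.0666]
tool_rot: [0.001, 1.0, -0.0, 0.002]
contact_force: [0.5, 2.2, 6.0]
gripper_width: 0.104
grasp_force: 58.9
time: 22.95
tool_pos: [0.5949, -0.3251, 0.2137]
tool_rot: [0.001, 1.0, -0.0, 0.002]
contact_force: [-0.7, -0.4, -3.8]
gripper_width: 0.106
grasp_force: 59.3
```

View pics/w10.png

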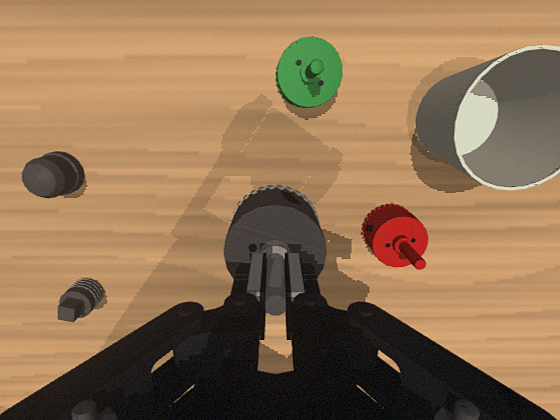

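The 60 is held upright at (275,235).

```bash
python3 -m inch '[{"dx":-0.0371,"dy":-0.301,"dz":0,"rx":0,"ry":0,"rz":0},{"dx":-0.0371,"dy":-0.301,"dz":0,"rx":0,"ry":0,"rz":0},{"dx":-0.0371,"dy":-0.301,"dz":0,"rx":0,"ry":0,"rz":0},{"dx":-0.0371,"dy":-0.301,"dz":0,"rx":0,"ry":0,"rz":0},{"dx":-0.0371,"dy":-0.301,"dz":0,"rx":0,"ry":0,"rz":0}]';python3 -m inch '[{"dx":-0.0371,"dy":-0.301,"dz":0,"rx":0,"ry":0,"rz":0},{"dx":-0.0371,"dy":-0.301,"dz":0,"rx":0,"ry":0,"rz":0},{"dx":-0.0371,"dy":-0.301,"dz":0,"rx":0,"ry":0,"rz":0},{"dx":-0.0371,"dy":-0.301,"dz":0,"rx":0,"ry":0,"rz":0},{"dx":-0.0371,"dy":-0.301,"dz":0,"rx":0,"ry":0,"rz":0}]';python3 -m inch '[{"dx":0,"dy":0,"dz":0,"rx":0,"ry":0,"rz":0},{"dx":0,"dy":0,"dz":0,"rx":0,"ry":0,"rz":0},{"dx":0,"dy":0,"dz":0,"rx":0,"ry":0,"rz":0}]'
```

```text
time: 23.5
tool_pos: [0.5622, -0.0809, 0.2072]
tool_rot: [-0.001, 1.0, -0.0, -0.003]
contact_force: [1.1, -0.4, -3.2]
gripper_width: 0.104
grasp_force: 59.3
time: 24.0
tool_pos: [0.5326, 0.1592, 0.2075]
tool_rot: [0.0, 1.0, 0.0, -0.003]
contact_force: [1.0, 1.2, -3.3]
gripper_width: 0.103
grasp_force: 59.3
time: 24.3
tool_pos: [0.5345, 0.1562, 0.2092]
tool_rot: [0.001, 1.0, -0.001, -0.002]
contact_force: [0.7, 0.3, -2.1]
gripper_width: 0.103
grasp_force: 59.5
```

```bash
python3 -m inch '[{"dx":0,"dy":-0.001,"dz":0.06,"rx":0,"ry":0,"rz":0},{"dx":0,"dy":-0.001,"dz":0.11,"rx":0,"ry":0,"rz":0},{"dx":0,"dy":-0.001,"dz":0.14,"rx":0,"ry":0,"rz":0},{"dx":0,"dy":-0.001,"dz":0.157,"rx":0,"ry":0,"rz":0},{"dx":0,"dy":-0.001,"dz":0.163,"rx":0,"ry":0,"rz":0}]';python3 -m inch '[{"dx":0,"dy":0,"dz":0,"rx":0,"ry":0,"rz":0},{"dx":0,"dy":0,"dz":0.003,"rx":0,"ry":0,"rz":0},{"dx":0,"dy":0,"dz":0.005,"rx":0,"ry":0,"rz":0},{"dx":0,"dy":0,"dz":0.005,"rx":0,"ry":0,"rz":0}]'
```

```text
time: 24.8
tool_pos: [0.5344, 0.1566, 0.0789]
tool_rot: [0.0, 1.0, -0.001, -0.002]
contact_force: [-0.7, 0.5, -3.2]
gripper_width: 0.103
grasp_force: 59.5
time: 25.2
tool_pos: [0.5365, 0.1583, 0.0786]
tool_rot: [-0.0, 1.0, -0.0, 0.002]
contact_force: [1.0, 0.2, 0.2]
gripper_width: 0.102
grasp_force: 59.8
```

```bash
python3 -m inch '[{"dx":0,"dy":0,"dz":0.001,"rx":0,"ry":0,"rz":0},{"dx":0,"dy":0,"dz":0.001,"rx":0,"ry":0,"rz":0}]'; python3 -m inch '[{"dx":0,"dy":0,"dz":0,"rx":0,"ry":0,"rz":0},{"dx":0,"dy":0,"dz":0,"rx":0,"ry":0,"rz":0},{"dx":0,"dy":0,"dz":0,"rx":0,"ry":0,"rz":0},{"dx":0,"dy":0,"dz":0,"rx":0,"ry":0,"rz":0}]' -0.3;python3 -m inch '[{"dx":0,"dy":0,"dz":-0.05,"rx":0,"ry":0,"rz":0},{"dx":0,"dy":0,"dz":-0.11,"rx":0,"ry":0,"rz":0},{"dx":0,"dy":0,"dz":-0.17,"rx":0,"ry":0,"rz":0},{"dx":0,"dy":0,"dz":-0.19,"rx":0,"ry":0,"rz":0}]';python3 -m inch '[{"dx":-0.15,"dy":0,"dz":0,"rx":0,"ry":0,"rz":0},{"dx":-0.15,"dy":0,"dz":0,"rx":0,"ry":0,"rz":0},{"dx":-0.15,"dy":0,"dz":0,"rx":0,"ry":0,"rz":0},{"dx":-0.15,"dy":0,"dz":0,"rx":0,"ry":0,"rz":0}]';python3 -c "
from h import *
f=optics.grab_frame('wrist');g=optics.grab_frame('top')[130:290,100:440]
cv2.imwrite('pics/end.png',np.vstack([cv2.resize(f[:330],(560,330)),cv2.resize(g,(560,264))])[:,:,::-1])"
```

```text
time: 25.4
tool_pos: [0.5367, 0.1584, 0.0786]
tool_rot: [-0.0, 1.0, -0.0, 0.002]
contact_force: [-1.2, 0.8, 5.0]
gripper_width: 0.104
grasp_force: 60.5
time: 25.8
tool_pos: [0.5352, 0.1579, 0.0759]
tool_rot: [0.0, 1.0, -0.0, -0.0]
contact_force: [1.1, -0.0, 0.5]
gripper_width: 0.352
grasp_force: 0.0
time: 26.2
tool_pos: [0.5379, 0.1584, 0.2348]
tool_rot: [-0.001, 1.0, -0.0, 0.005]
contact_force: [0.9, -0.5, 0.9]
gripper_width: 0.348
grasp_force: 0.0
time: 26.6
tool_pos: [0.4133, 0.1582, 0.2273]
tool_rot: [-0.0, 1.0, 0.0, -0.0]
contact_force: [0.8, 0.2, -0.1]
gripper_width: 0.348
grasp_force: 0.0
```

View pics/end.png

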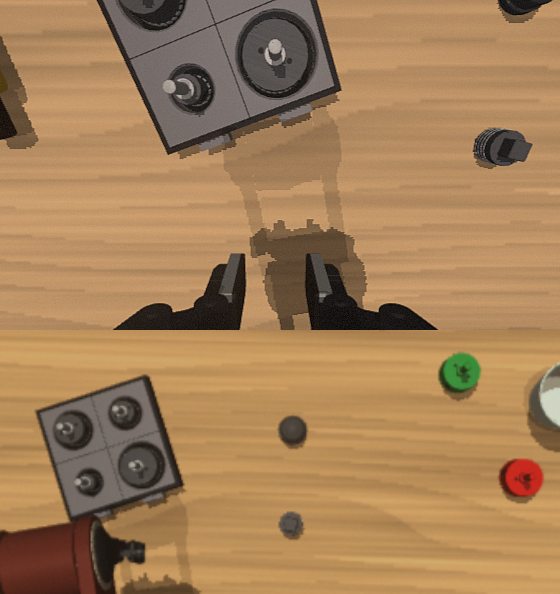

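All four saws stand upright in their wells (top view: 73,428; 124,410; 89,481; 140,465). The cap, the plug and the look-alikes have not moved.

```bash
python3 -c "
from plant import ticket;print(ticket.job_done())"
```

```text
the job is handed in; nothing more can be done
None
```

All four hole saws stand upright, teeth down, in their own wells, the pipe cap, pipe plug and the red and green look-alikes were left where they stood, and the job was handed in at about 27 s of the 109 s allowed; no verdict was returned.

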